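Show a tenoned rail to the inspection camera at half light

ROBOT

A 7-joint arm with a two-finger parallel gripper is mounted at the origin on the work surface. World frame = base frame: x ahead of the robot, y to its left, z up, the work surface at z = 0. Lengths are in m, angles in rad, forces in N, time in s.
With the tool pointing down it reaches from about 0.4 to 0.875 m from the base axis. Payload 4.4 kg.
Tool frame: the origin (TCP) lies on the centre line of the jaws, within the pads' length; the fingertips stand 19 mm ahead of it and the grasp point (between the pads) is the TCP; z points along the fingers, y is the line along which they close (so a half turn about z gives the same grasp; the last joint's range is limited). The gripper opens to 85 mm and grips with 20 to 120 N. Pads are 22 mm wide; open, the fingers measure 114 mm over their backs; the gripper's body (76 mm by 85 mm) begins 54 mm behind the grasp point. The pads swing forward as they close: fully open they stand 13 mm farther back than shut.
Start: joints at [1.068, 0.628, 0.038, 1.517, -0.027, 0.996, -0.02], TCP at [0.275, -0.589, 0.25] pointing down, gripper open.
Joint ranges: [-3.06, 3.06], [-0.37, 2.12], [-1.25, 1.32], [0.18, 2.47], [-1.1, 4.24], [0.23, 1.98], [-2.94, 2.94]. Speed limits (rad/s): [2.57, 2.57, 3.14, 3.14, 3.14, 3.14, 3.14].

INTERFACE

Orientations are given as a unit quaternion [x, y, z, w].
In Python, from bench import read_state, eyes, order gives the robot as it stands.
- The arm moves only by the shell command python3 -m creep 'ROWS' [OPENING] [FORCE]. ROWS is JSON, a list that holds one entry, the list of rows, each a list of 6 numbers: the shift along the tool's x, y, z scaled (see below), then the turn, a rotation vector about the tool's x, y, z scaled (see below). In form: [[[x, y, z, ax, ay, az], ...]]. A call has exactly 10 rows; each row shifts and turns the commanded pose from where the row before left it, along the tool's axes as they then stand; what a row does not reach is not made up. The controller multiplies each number of a shift by 0.03 m and each number of a turn by 0.15 rad. A row lasts 1/8 s, in which the tool goes at most 62.5 mm and 10.7 degrees, less where a joint would pass 70% of its speed; a pose out of reach is approached as far as the arm can. A call with a number of a shift or a turn outside -1 to 1 is refused whole. A call with a gripper value outside its range is refused whole. OPENING is the opening, from -1 (shut) to 1 (fully open), set as the call begins (- or left out, the last holds). The fingers move at their own pace and stop on an object; FORCE is the grip in N (left out, the last holds). Time passes only in rows, so rows that do not move let the fingers close, or fill a call up. It gives the time, the measured TCP pose, the force, the opening and the grip force at its end, in the units of the state.
- read_state(): the state, without advancing time (a new reading comes with each control period).
- eyes.get_image(name): name is "scene" or "side" or "wrist"; returns a dict with "pixels" (400x640x3 uint8, red, green, blue), "depth" (400x640 float32, m along the optical axis (not along the pixel's ray), 0 where there is no reading), "vertical_fov" (degrees; the focal length in pixels is half the picture's height over the tangent of half this angle, whatever the lens; pixels are square), "cx", "cy" (the principal point, pixels), "position" and "orientation" of the camera in the world; the wrist camera has in their place "T_tool_cam" (4x4, takes a point from camera to tool coordinates, whose origin is the TCP and whose axes are the flange's). Camera axes: x right, y down, z forward; pixel columns grow to the right and rows downward; lengths in m; the calibration is good to about 2 mm. A picture is of the moment at which its call begins: read the wrist's pose just before it.
- order.sign_off(): hands the job in; it is judged then, once.
Trained networks look in the newest picture that a camera, given by its name, has taken for a name from the list of things; names that differ only in an ending like _2 or _b are one class to them, and where a whole thing is asked for, a point or a joint stands for the part that bears it (a point fixed in the world has none). Each returns a list of dicts, best first, with "confidence" (0 to 1); they miss things now and then, are a little off and sometimes report something else, mostly with a low value. They report only what shows in the picture. A call takes as long as a camera call. They do not tell look-alikes from the thing itself.
- eyes.search_frame(camera, query): "point" ([x, y, z] in m, in world coordinates, good to about 4 mm: the middle of the surface that is visible of it).
- eyes.regions_of(camera, query): "mask" (400x640 bool, what is visible of it).
The state is a dict: "clock": time; "joints": joint angles; "dq": joint speeds; "tau": joint torques, N m; "ee_pos": TCP position; "ee_rot": TCP orientation; "wrist_force": force on the tool from outside, world axes, zero at the start; "wrist_torque": the same for the moment, N m; "width": finger opening in m; "gripper_force": force on a finger pad.
Only numpy, scipy, OpenCV 4.12 (cv2) and the standard library are available. Lean on these libraries where they do the work, as an engineer would, in place of code of your own. Each camera call takes 0.05 s, during which the arm holds its last target. There are 200 camera calls.

TASK

Set the lamp's dimmer lever straight up, which is half light. Then take the longest of the three wooden rails out of the rack and present its tenon (the thinned lower end) to the inspection camera: in the air on the line of sight, 11 cm in front of the lens, tenon end down, with the rail leaned back and turned so that a broad face looks squarely into the lens. Finish while holding it still there, with the lever still straight up; keep off the camera, and leave all other things where they are.

Things in the scene. Friction and masses are not known exactly. Their poses are not given: they have to be found in the camera images.
- rail_long: The longest of three pale wooden rails standing upright in the rack: 180 mm long, 26 mm wide, 14 mm thick, 32 to 63 g. Its lowest 30 mm is the tenon, thinned to 18 x 8 mm, hidden in the slot at first. Origin: centre of the tenon's end (underside). z runs up the rail, x is square to the broad faces (through the 14 mm), y across the 26 mm. Any of the three may be in any of three slots
- tenon (a point): Middle of the tenon of the longest rail, on the rail's axis 15 mm above the rail's origin (165 mm below its top). Axes as the rail's
- rail_top (a point): Centre of the top end of the longest rail, 180 mm above the rail's origin. Axes as the rail's
- rail_mid: The middle rail, 145 mm long, same section and axes, origin at the centre of its underside. Stays in its slot
- rail_short: The shortest rail, 125 mm long, same section and axes, origin at the centre of its underside. Stays in its slot
- rack: Fixed wooden rack, 60 (x) by 210 (y) by 70 mm high, at each end a cheek 84 mm high, 84 deep, 14 thick. Origin: centre of underside; z up. Four upright slots at y = -75, -25, 25, 75 mm, 16.5 (x) by 28.5 mm (y), 58 deep, so the rails' ends stand 12 mm above the table; the slot at +75 is empty. The rails' broad faces look to the rack's -x and +x
- camera_stand: Fixed stand of the inspection camera: a round foot 100 mm across and an upright rod of 14 mm, carrying the camera head; all of it, head included, is at most 230 mm high. Origin: centre of the foot's underside; z up; its -x is the direction in which the camera looks, seen from above
- camera_head: Camera tube, 44 mm across and 89 mm long, with a flat white ring lamp 76 mm across round the lens. Looks 25 degrees below level, roughly towards the robot. Origin: centre of the lens's front, 166 mm above the table and 54 mm in front of the rod. Its -x is the line of sight (forward and down), +x points back along the tube, y is level, z up and leaning 25 degrees towards where the camera looks
- focus (a point): The point on the line of sight 110 mm in front of the lens (about 120 mm above the table) where the tenon's middle belongs. Axes as the camera head's: a rail held rightly has its x along this x (either way round) and its z, tenon to top, along this z, that is its top leans 25 degrees from upright away from the camera
- dimmer (a joint): Angle of the dimmer lever in rad: 0 leaning fully (0.6 rad) to the housing's -x side, 0.6 straight up (half light), 1.2 leaning fully to +x. It starts between 0 and 0.25. It turns with light friction (under 1 N at the ball) and stays where it is left
- dimmer_tip (a point): Centre of the black ball, 26 mm across, at the end of the lever's steel rod (10 mm thick). It is 80 mm from the hinge pin
- dimmer_base: Fixed grey housing of the dimmer lever, 70 mm (x) by 50 mm (y) by 25 mm high. Origin: centre of its underside on the table; z up. The hinge pin runs along y, 22 mm above the origin; the lever swings in the x-z plane
- sanding_block: Loose dark wooden block 65 x 110 x 35 mm, lying on the table; origin centre of underside. Leave alone
- brad_box: Loose blue plastic box 87 x 122 x 43 mm with a latch; origin centre of underside. Leave alone
- spokeshave: Loose steel spokeshave, two-handled, about 260 mm along its y, 45 mm high; origin centre of underside. Leave alone
- jar: Loose tall glass jar with a lid, 76 mm across and 180 mm high; origin centre of underside. Leave alone
- try_square: Loose try square lying flat, wooden stock 110 mm along its y, steel blade to 157 mm along its x, 16 mm high; origin centre of the stock's underside. Leave alone
There are look-alikes about, which are no part of the job. Leave any black look-alike of the rail_long alone.

How it is judged:
On the way, in this order (a step that is already met when the one before it is completed fails the run):
1. the dimmer lever is straight up (within 0.15 rad) (value of joint dimmer between 0.45 and 0.75 rad), for 0.3 s.
2. the longest rail is held in the fingers, out of the rack (height (world z) of rail_long above 0.08 m and contact force between the fingers and rail_long above 1 N and contact force between rail_long and rack below 0.1 N), for 0.1 s.
At the end, for the whole second after the job is handed in: Longest rail held still by the fingers alone, tenon end down, tenon middle within 25 mm along and 15 mm across the line of sight of the point 110 mm before the lens, broad face and leaned axis true within 0.19 rad; lever within 0.15 rad of straight up (all of step 1 and x of tenon in the frame of focus between -0.025 and 0.025 m and y of tenon in the frame of focus between -0.015 and 0.015 m and z of tenon in the frame of focus between -0.015 and 0.015 m and z of rail_top in the frame of focus above 0.1 m and angle between the x axis of rail_long and the x axis of focus, either way round below 0.19 rad and angle between the z axis of rail_long and the z axis of focus, either way round below 0.19 rad and contact force between the fingers and rail_long above 1 N and linear speed of rail_long below 0.02 m/s and contact force between rail_long and rack below 0.1 N and contact force between rail_long and camera_stand below 0.1 N); the arm keeps its last pose, push and grip.
It fails at once if one of the two other rails is moved by more than 30 mm (distance of any of rail_mid, rail_short from where it was at the start of the episode above 0.03 m).
It fails at once if the spokeshave, brad box, sanding block, jar or try square is moved by more than 30 mm (distance of any of spokeshave, brad_box, sanding_block, jar, try_square from where it was at the start of the episode above 0.03 m).
It fails at once if the robot or the rail knocks against the camera or its stand (over 2 N) (contact force between any of the arm, the fingers, rail_long and camera_stand above 2 N).
It also fails if it takes over 53 s, if anything falls off the work surface, if the arm or the gripper's body presses on something with over 40 N, if the wrist force passes 120 N, or if a joint passes its speed limit or range.

## Working session

There is one attempt and no reset: what is moved stays moved. The work goes in short steps, Python scripts to look and compute and a shell command to move; the robot and the scene stay as the last step left them, time stands still between calls to the robot, and variables do not carry over. Pictures are saved under pics/ and viewed, at most 10 in all, crops included, and the job is handed in when it is done.

```bash
ls; mkdir -p pics
cat > h.py <<'E'
import numpy as np, cv2
from scipy.spatial.transform import Rotation as R
from bench import read_state, eyes, order
def cam(name):
    s=read_state(); im=eyes.get_image(name)
    h=im["pixels"].shape[0]; f=h/2/np.tan(np.radians(im["vertical_fov"])/2)
    if name=="wrist":
        T=np.eye(4);T[:3,:3]=R.from_quat(s["ee_rot"]).as_matrix();T[:3,3]=s["ee_pos"];T=T@np.array(im["T_tool_cam"])
    else:
        T=np.eye(4);o=np.array(im["orientation"]);T[:3,:3]=R.from_quat(o).as_matrix() if o.size==4 else o;T[:3,3]=im["position"]
    v,u=np.mgrid[:h,:im["pixels"].shape[1]];d=im["depth"]
    P=np.stack([(u-im["cx"])/f*d,(v-im["cy"])/f*d,d],-1)@T[:3,:3].T+T[:3,3]
    P[d==0]=np.nan
    return im["pixels"],P,T,f,(im["cx"],im["cy"])
def save(px,n): cv2.imwrite("pics/"+n,px[...,::-1])
E
python3 - <<'E'
from h import *
for c in("scene","side"):
    px,P,T,f,cc=cam(c);save(px,c+"1.png");print(c,T.round(3).tolist(),f)
    for q in("rail_long","rail_mid","rail_short","rack","camera_stand","camera_head","dimmer_tip","dimmer_base","sanding_block","brad_box","spokeshave","jar","try_square"):
        print(q,[(np.round(r["point"],3).tolist(),round(r["confidence"],2)) for r in eyes.search_frame(c,q)][:4])
E
```

```text
pics
scene [[-0.26, 0.6, -0.756, 1.322], [0.966, 0.158, -0.207, 0.187], [-0.005, -0.784, -0.62, 0.809], [0.0, 0.0, 0.0, 1.0]] 377.7847625587902
rail_long [([0.54, -0.348, 0.138], 0.66), ([0.53, -0.451, 0.11], 0.56)]
rail_mid [([0.533, -0.294, 0.117], 0.48), ([0.632, -0.521, 0.115], 0.26)]
rail_short [([0.527, -0.246, 0.107], 0.44)]
rack [([0.546, -0.262, 0.054], 0.75)]
camera_stand [([0.715, 0.059, 0.06], 0.65), ([0.681, 0.059, 0.196], 0.31), ([0.537, -0.292, 0.12], 0.27)]
camera_head [([0.684, 0.059, 0.198], 0.91)]
dimmer_tip [([0.54, -0.346, 0.134], 0.5), ([0.487, 0.236, 0.079], 0.47)]
dimmer_base [([0.518, 0.228, 0.024], 0.9)]
sanding_block [([0.432, 0.029, 0.034], 0.74), ([0.524, -0.246, 0.107], 0.2)]
brad_box [([0.759, 0.266, 0.047], 0.88), ([0.682, 0.062, 0.198], 0.29)]
spokeshave [([0.393, 0.483, 0.029], 0.7), ([0.538, -0.342, 0.135], 0.62), ([0.682, 0.063, 0.194], 0.22)]
jar [([0.681, 0.06, 0.197], 0.66), ([0.629, -0.522, 0.115], 0.56)]
try_square [([0.311, -0.352, 0.01], 0.63)]
side [[0.695, -0.41, 0.59, -0.238], [-0.719, -0.386, 0.578, -0.736], [-0.009, -0.826, -0.563, 0.837], [0.0, 0.0, 0.0, 1.0]] 444.07379961100605
rail_long [([0.51, -0.456, 0.151], 0.58)]
rail_mid [([0.52, -0.302, 0.119], 0.91), ([0.405, 0.471, 0.024], 0.75)]
rail_short [([0.514, -0.249, 0.111], 0.73), ([0.32, -0.353, 0.008], 0.63), ([0.479, 0.228, 0.087], 0.38)]
rack [([0.503, -0.28, 0.058], 0.58)]
camera_stand [([0.692, 0.048, 0.12], 0.74), ([0.407, 0.471, 0.025], 0.63)]
camera_head [([0.672, 0.041, 0.195], 0.86)]
dimmer_tip [([0.483, 0.227, 0.089], 0.63)]
dimmer_base []
sanding_block [([0.409, 0.008, 0.037], 0.96)]
brad_box [([0.726, 0.242, 0.046], 0.88), ([0.321, -0.352, 0.01], 0.69)]
spokeshave [([0.404, 0.473, 0.022], 0.67)]
jar [([0.591, -0.571, 0.137], 0.61), ([0.409, 0.006, 0.037], 0.42)]
try_square [([0.319, -0.353, 0.008], 0.57), ([0.502, -0.281, 0.061], 0.57)]
```

View pics/scene1.png

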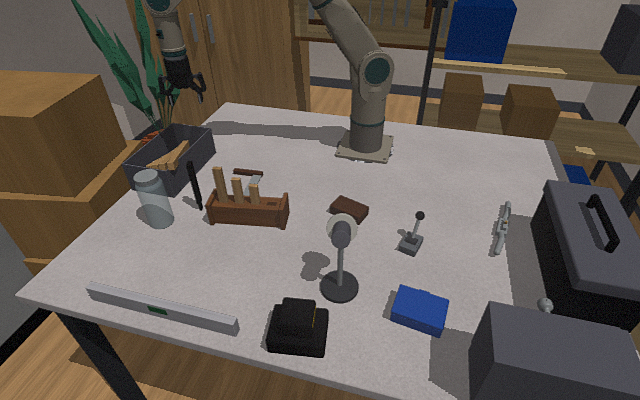

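View pics/side1.png

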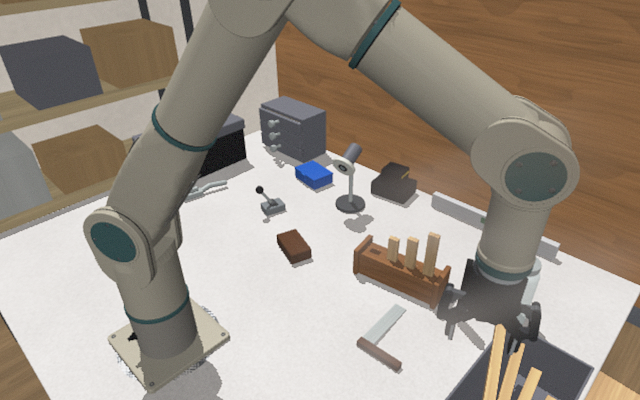

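The scene view shows the long rail at px (219,185), the outermost in the rack, with a black look-alike at (194,185). The jar is at (155,198), the inspection camera at (343,230) with its foot at (340,288), and the dimmer ball at (419,215). The side view agrees. Next I'll get precise geometry from masks and depth.

Run:
```python
from h import *
s=read_state();print(R.from_quat(s["ee_rot"]).as_matrix().round(3).tolist(),s["width"])
def rect(p): 
    c,sz,a=cv2.minAreaRect((p[:,:2]*1000).astype(np.float32));return np.round(c,1),np.round(sz,1),round(a,1)
for c in("scene","side"):
    px,P,T,f,cc=cam(c)
    def pts(q,near,rad=.12):
        for r in eyes.regions_of(c,q)[:4]:
            m=cv2.erode(r["mask"].astype(np.uint8),np.ones((2,2)))>0
            p=P[m];p=p[np.isfinite(p).all(1)]
            if len(p)>5 and np.hypot(*(np.median(p,0)[:2]-near))<rad: return p
        print(c,q,"none");return np.zeros((0,3))
    p=pts("rack",(.53,-.27))
    if len(p):
        t=p[abs(p[:,2]-.070)<.005];k=p[abs(p[:,2]-.084)<.004];print(c,"rack top",len(t),rect(t),"cheeks",rect(k))
    for q,n in(("rail_long",(.53,-.345)),("rail_mid",(.53,-.3)),("rail_short",(.52,-.247))):
        p=pts(q,n,.03)
        if len(p):
            z=p[:,2].max();t=p[p[:,2]>z-.006];print(c,q,len(p),"zmax",z.round(3),"top",t.mean(0).round(4),rect(t), "all",rect(p))
    p=pts("camera_stand",(.7,.05))
    if len(p):
        t=p[p[:,2]<.025];t2=p[(p[:,2]>.04)&(p[:,2]<.13)]
        print(c,"foot",rect(t),t.mean(0).round(3),"rod",t2.mean(0).round(4))
    p=pts("camera_head",(.68,.05));print(c,"head",rect(p),p.min(0).round(3),p.max(0).round(3)) if len(p) else 0
    p=pts("dimmer_base",(.51,.23))
    if len(p):
        t=p[abs(p[:,2]-.025)<.004];print(c,"dbase",rect(t),rect(p[p[:,2]<.03]))
    p=pts("dimmer_tip",(.49,.23))
    if len(p):
        print(c,"lever",len(p),p.min(0).round(3),p.max(0).round(3)); t=p[p[:,2]>p[:,2].max()-.02]
        A=np.c_[2*t,np.ones(len(t))];x=np.linalg.lstsq(A,(t**2).sum(1),rcond=None)[0];print("ball",x[:3].round(4),np.sqrt(max(0,x[3]+x[:3]@x[:3])).round(4),t.mean(0).round(4))
    a,b=((195,265),(370,450)) if c=="scene" else ((175,220),(245,295))
    if c=="scene": save(cv2.resize(px[195:320,270:460],None,fx=4,fy=4,interpolation=2),"sc_crop.png")
```

```text
[[0.906, 0.423, 0.0], [0.423, -0.906, -0.0], [0.0, 0.0, -1.0]] 0.08532016823558262
scene rack top 610 (array([ 529.8, -271.1]), array([ 70.2, 234.7]), 9.6) cheeks (array([ 528.6, -270.8]), array([ 75.7, 233.6]), 9.3)
scene rail_long 274 zmax 0.193 top [ 0.5399 -0.3436  0.1906] (array([ 539.1, -343.3]), array([ 9.9, 19.2]), 0.1) all (array([ 540.9, -344.1]), array([14.5, 24.3]), 31.5)
scene rail_mid 228 zmax 0.158 top [ 0.5306 -0.2959  0.1561] (array([ 529.9, -296.1]), array([10.5, 21. ]), 17.0) all (array([ 530.2, -297.6]), array([16.8, 26. ]), 12.8)
scene rail_short 151 zmax 0.139 top [ 0.5243 -0.2469  0.1359] (array([ 523.7, -245.8]), array([ 9.5, 17.5]), 5.0) all (array([ 524.2, -245.9]), array([13. , 24.6]), 29.9)
scene foot (array([638.1,  77.4]), array([ 94.8, 253.2]), 78.5) [0.718 0.063 0.013] rod [0.7168 0.0615 0.0845]
scene head (array([696.7,  64.3]), array([95.1, 69.9]), 22.5) [0.647 0.018 0.147] [0.747 0.089 0.222]
scene dbase (array([518.5, 228.3]), array([45.7, 70.9]), 73.7) (array([474.6, 241.5]), array([ 45.9, 163.5]), 73.4)
scene lever 123 [ 0.391  0.225 -0.003] [0.512 0.251 0.105]
ball [0.4786 0.2379 0.0922] 0.0114 [0.4827 0.2375 0.0962]
side rack top 956 (array([ 520.9, -279.3]), array([ 80.1, 233.2]), 8.9) cheeks (array([ 521.3, -278.5]), array([ 80.9, 234.6]), 9.3)
side rail_long 432 zmax 0.195 top [ 0.5319 -0.3546  0.1922] (array([ 532.5, -354.2]), array([19.3,  9.2]), 86.1) all (array([ 644.1, -313. ]), array([252.8,  24.6]), 19.6)
side rail_mid none
side rail_short none
side foot (array([772.8,  89.4]), array([242. ,  91.1]), 31.0) [0.71  0.052 0.014] rod [0.7085 0.0546 0.0813]
side head (array([1199.7,  431.8]), array([1369.7,   76.7]), 36.5) [ 0.644  0.011 -0.531] [1.727 0.87  0.219]
side dbase (array([515.1, 220.2]), array([48.6, 70.2]), 74.5) (array([527.6, 265.3]), array([142.1,  70.2]), 74.5)
side dimmer_tip none
```

View pics/sc_crop.png

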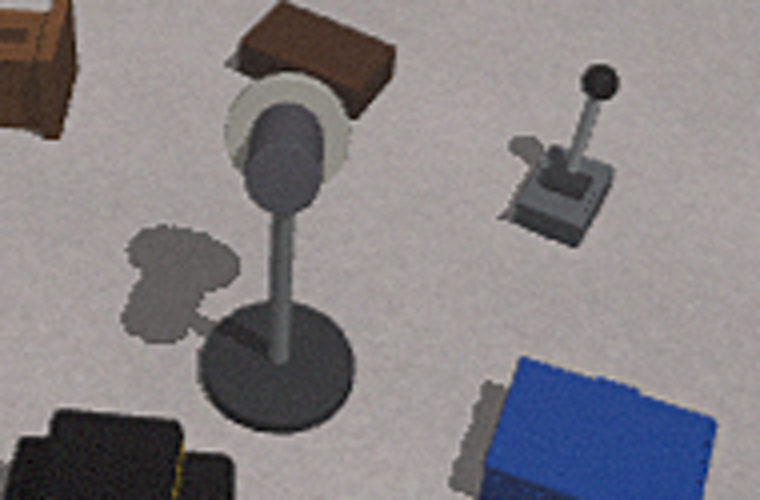

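```bash
python3 -m creep '[[[0,0,0,0,0,-0.95],[0,0,0,0,0,-0.95],[0,0,0,0,0,-0.95],[0,0,0,0,0,-0.95],[0,0,0,0,0,-0.95],[0,0,0,0,0,-0.95],[1,0.6,0,0,0,0],[1,0.6,0,0,0,0],[1,0.6,0,0,0,0],[1,0.6,0,0,0,0]]]' 1
python3 -m creep '[[[1,0,0,0,0,0],[1,0,0,0,0,0],[1,0,0,0,0,0],[1,0,0,0,0,0],[1,0,0,0,0,0],[1,0,0,0,0,0],[1,0,0,0,0,0],[1,0,0,0,0,0],[1,0,0,0,0,0],[1,0,0,0,0,0]]]'
python3 - <<'E'
from h import *
px,P,T,f,c=cam("wrist");s=read_state()
print(eyes.get_image("wrist")["T_tool_cam"],f,s["joints"],s["ee_pos"],R.from_quat(s["ee_rot"]).as_matrix().round(3).tolist())
E
```

```text
clock: 3.55
ee_pos: [0.378, -0.4928, 0.2504]
ee_rot: [0.799, 0.602, 0.0, 0.0]
wrist_force: [-0.0, 0.3, -0.0]
width: 0.085
gripper_force: 0.0
clock: 4.8
ee_pos: [0.4602, -0.2042, 0.2506]
ee_rot: [0.799, 0.602, 0.0, 0.0]
wrist_force: [0.1, -0.0, 0.3]
width: 0.0857
gripper_force: 0.0
[[ 9.21111099e-04 -9.56760287e-01 -2.90876099e-01  7.44925029e-02]
 [ 9.99999516e-01  7.80895295e-04  5.98127680e-04 -7.53049608e-04]
 [-3.45121034e-04 -2.90876509e-01  9.56760543e-01 -1.24116712e-01]
 [ 0.00000000e+00  0.00000000e+00  0.00000000e+00  1.00000000e+00]] 321.8128537485748 [ 0.52075851  0.42593034 -0.23366847  1.91586558  0.12736616  0.81357209
 -0.05397634] [ 0.46167049 -0.19931749  0.25064883] [[0.27, 0.963, 0.002], [0.963, -0.27, 0.003], [0.003, 0.001, -1.0]]
```

```bash
python3 -m creep '[[[1,-0.3,0,0,0,0],[1,-0.3,0,0,0,0],[1,-0.3,0,0,0,0],[1,-0.3,0,0,0,0],[1,-0.3,0,0,0,0],[1,-0.3,0,0,0,0],[1,-0.3,0,0,0,0],[1,-0.3,0,0,0,0],[1,-0.3,0,0,0,0],[1,-0.3,0,0,0,0]]]'
python3 -m creep '[[[1,0,0,0,0,0],[1,0,0,0,0,0],[0.7,0,0,0,0,0],[0.3,0,0,0,0,0],[0.2,0,0,0,0,0],[0,0,0,0,0,0],[0,0,0,0,0,0],[0,0,0,0,0,0],[0,0,0,0,0,0],[0,0,0,0,0,0]]]'
python3 - <<'E'
from h import *
px,P,T,f,c=cam("wrist");save(px,"w1.png");s=read_state()
print(s["ee_pos"])
for q in("dimmer_base","dimmer_tip","camera_head"):
    for r in eyes.regions_of("wrist",q)[:2]:
        p=P[r["mask"]];p=p[np.isfinite(p).all(1)]
        print(q,r["confidence"],len(p),np.median(p,0).round(4),p.min(0).round(3),p.max(0).round(3))
        if q=="dimmer_base":
            t=p[abs(p[:,2]-.025)<.004]; print(cv2.minAreaRect((t[:,:2]*1000).astype(np.float32)))
        if q=="dimmer_tip":
            t=p[p[:,2]>p[:,2].max()-.012]
            A=np.c_[2*t,np.ones(len(t))];x=np.linalg.lstsq(A,(t**2).sum(1),rcond=None)[0];print("ball",x[:3].round(4),np.sqrt(max(0,x[3]+x[:3]@x[:3])).round(4),t.mean(0).round(4))
E
```

```text
clock: 6.15
ee_pos: [0.4564, 0.1083, 0.2505]
ee_rot: [0.799, 0.601, 0.0, 0.0]
wrist_force: [0.1, 0.1, 0.4]
width: 0.0854
gripper_force: 0.0
clock: 7.4
ee_pos: [0.4824, 0.2003, 0.2504]
ee_rot: [0.799, 0.602, 0.0, 0.0]
wrist_force: [0.3, 0.5, 0.2]
width: 0.0852
gripper_force: 0.0
[0.48243737 0.20038096 0.25035561]
dimmer_base 0.84 3712 [0.5074 0.2336 0.0263] [ 0.454  0.194 -0.001] [0.555 0.259 0.105]
((514.157958984375, 226.5035858154297), (49.49735641479492, 69.634765625), 74.13047790527344)
dimmer_base 0.38 968 [0.4793 0.2364 0.0987] [0.448 0.218 0.   ] [0.512 0.251 0.105]
((484.01580810546875, 226.59942626953125), (18.343048095703125, 5.794963836669922), 77.05255126953125)
dimmer_tip 0.9 962 [0.4793 0.2363 0.0987] [0.454 0.211 0.   ] [0.513 0.251 0.105]
ball [0.4749 0.238  0.0919] 0.0125 [0.4755 0.2389 0.1004]
camera_head 0.78 3966 [0.6554 0.0729 0.1875] [ 0.642 -0.214 -0.001] [0.848 0.091 0.207]
```

View pics/w1.png

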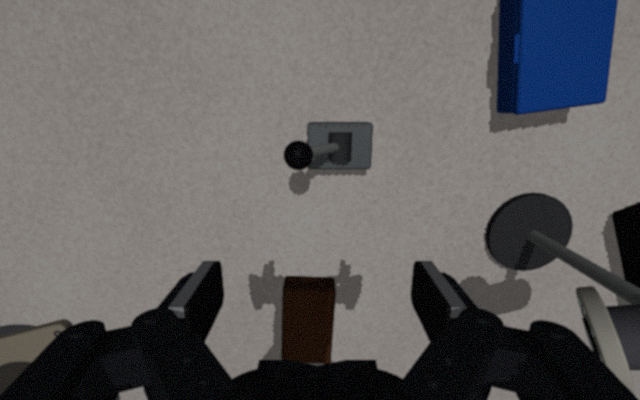

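Wrist view: ball at px (298,155), housing at (340,146), sanding block at (308,320), inspection camera at right (600,300). I'll cage the ball and carry it upright.

```bash
python3 -m creep '[[[0.57,-0.29,0,0,0,0],[0.57,-0.29,0,0,0,0],[0,0,1,0,0,0],[0,0,1,0,0,0],[0,0,1,0,0,0],[0,0,1,0,0,0],[0,0,0.8,0,0,0],[0,0,0.3,0,0,0],[0,0,0.15,0,0,0],[0,0,0,0,0,0]]]'
python3 -m creep '[[[0,0,0,0,0,0],[0,0,0,0,0,0],[0,0,0,0,0,0],[0,0,0,0,0,0],[0,0,0,0,0,0],[0,0,0,0,0,0],[0,0.2,-0.08,0,0,0],[0,0.2,-0.08,0,0,0],[0,0.2,-0.08,0,0,0],[0,0.2,-0.06,0,0,0]]]' -0.3 20
python3 -m creep '[[[0,0.2,-0.04,0,0,0],[0,0.2,-0.02,0,0,0],[0,0.2,0,0,0,0],[0,0.04,0,0,0,0],[0,0,0,0,0,0],[0,0,0,0,0,0],[0,0,0,0,0,0],[0,0,0,0,0,0],[0,0,0,0,0,0],[0,0,0,0,0,0]]]'
python3 - <<'E'
from h import *
px,P,T,f,c=cam("wrist");save(px,"w2.png")
E
```

```text
clock: 8.85
ee_pos: [0.4754, 0.2387, 0.0932]
ee_rot: [0.798, 0.602, 0.0, 0.0]
wrist_force: [0.1, 0.7, 0.3]
width: 0.0856
gripper_force: 0.0
clock: 10.1
ee_pos: [0.4988, 0.2313, 0.1021]
ee_rot: [0.799, 0.602, 0.0, 0.0]
wrist_force: [-2.3, 0.7, 0.8]
width: 0.0297
gripper_force: 0.7
clock: 11.35
ee_pos: [0.5167, 0.2262, 0.1037]
ee_rot: [0.799, 0.602, 0.0, 0.0]
wrist_force: [0.5, 0.4, -0.0]
width: 0.0301
gripper_force: 0.0
```

View pics/w2.png

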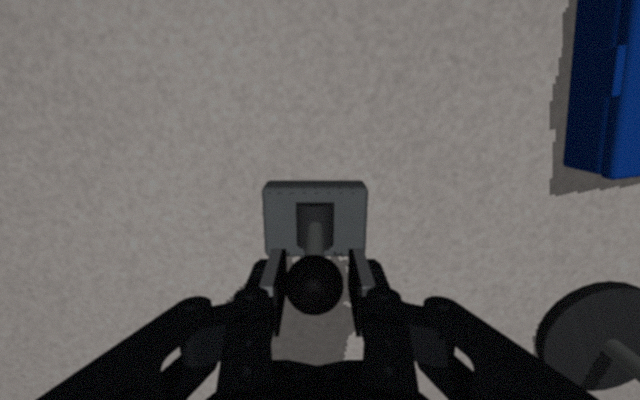

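Lever is upright, with the ball at (315,285) centred over the housing column. I'll open, lift, turn toward the rack frame, and look again.

```bash
python3 -m creep '[[[0,0,0,0,0,0],[0,0,0,0,0,0],[0,0,0,0,0,0],[0,0,-1,0,0,0],[0,0,-1,0,0,0],[0,0,-1,0,0,0],[0,0,-1,0,0,0],[0,0,-1,0,0,0],[0,0,-0.3,0,0,0],[0,0,0,0,0,0]]]' 1
python3 - <<'E'
from h import *
px,P,T,f,c=cam("wrist");save(px,"w3.png")
for q in("dimmer_tip","dimmer_base"):
    r=eyes.regions_of("wrist",q)[0];p=P[r["mask"]];p=p[np.isfinite(p).all(1)]
    if q=="dimmer_base": t=p[abs(p[:,2]-.025)<.004]; print(cv2.minAreaRect((t[:,:2]*1000).astype(np.float32)))
    else:
        t=p[p[:,2]>p[:,2].max()-.012];A=np.c_[2*t,np.ones(len(t))];x=np.linalg.lstsq(A,(t**2).sum(1),rcond=None)[0];print("ball",x[:3].round(4),r["confidence"])
def plane(p,n0=None):
    rng=np.random.default_rng(0);b=None
    for _ in range(500):
        a=p[rng.choice(len(p),3,False)];n=np.cross(a[1]-a[0],a[2]-a[0]);l=np.linalg.norm(n)
        if l<1e-7: continue
        i=abs((p-a[0])@(n/l))<.0025
        if b is None or i.sum()>b.sum(): b=i
    q=p[b];m=q.mean(0);n=np.linalg.svd(q-m)[2][2];return q,m,n*np.sign(n[0])
for c in("side","scene","wrist"):
    px,P,T,f,cc=cam(c)
    for r in eyes.regions_of(c,"camera_head")[:1]:
        m=r["mask"]&np.isfinite(P).all(-1)&(np.linalg.norm(P-[.68,.05,.19],axis=-1)<.12)
        if c!="scene": m&=px.min(-1)>95
        p=P[m]
        if len(p)<30: print(c,"few",len(p));continue
        q,mm,n=plane(p)
        print(c,r["confidence"],len(p),len(q),"mean",mm.round(4),"n",n.round(3),"min",q.min(0).round(3),"max",q.max(0).round(3),"yaw",np.degrees(np.arctan2(n[1],n[0])).round(1),"pitch",np.degrees(np.arcsin(n[2])).round(1))
        # ring centre: midrange in-plane
        ey=np.cross([0,0,1],n);ey/=np.linalg.norm(ey);ez=np.cross(n,ey);a=np.c_[(q-mm)@ey,(q-mm)@ez].astype(np.float32)
        (u,v),rad=cv2.minEnclosingCircle(a*1000);print("ring centre",(mm+u*ey/1000+v*ez/1000).round(4),"rad mm",round(rad,1))
E
```

```text
clock: 12.65
ee_pos: [0.5166, 0.2261, 0.2625]
ee_rot: [0.799, 0.602, 0.0, 0.0]
wrist_force: [-0.7, -0.5, -0.0]
width: 0.0856
gripper_force: 0.0
ball [0.5143 0.2268 0.1032] 0.56
((514.0222778320312, 226.6903076171875), (49.20018768310547, 69.67739868164062), 74.01976013183594)
side 0.84 425 179 mean [0.6593 0.0453 0.1744] n [0.897 0.17  0.408] min [0.644 0.009 0.137] max [0.677 0.084 0.205] yaw 10.7 pitch 24.1
ring centre [0.6612 0.0474 0.1693] rad mm 39.1
scene 0.72 790 293 mean [0.6648 0.0525 0.1833] n [0.896 0.158 0.414] min [0.652 0.016 0.148] max [0.685 0.088 0.207] yaw 10.0 pitch 24.5
ring centre [0.6693 0.0522 0.1737] rad mm 36.9
wrist few 4
```

Lever is at half light within about 0.01 rad. Now to the rack.

```bash
python3 -m creep '[[[0,-0.9,0,0,0,-0.98],[0,-0.9,0,0,0,-0.98],[0,-0.9,0,0,0,-0.98],[-1,0,0,0,0,0],[-1,0,0,0,0,0],[-1,0,0,0,0,0],[-1,0,0,0,0,0],[-1,0,0,0,0,0],[-1,0,0,0,0,0],[-1,0,0,0,0,0]]]'
python3 -m creep '[[[-1,0,0,0,0,0],[-1,0,0,0,0,0],[-1,0,0,0,0,0],[-1,0,0,0,0,0],[-1,0,0,0,0,0],[-1,0,0,0,0,0],[-1,0,0,0,0,0],[-1,0,0,0,0,0],[-0.6,0,0,0,0,0],[0,0,0,0,0,0]]]'
cat > rails.py <<'E'
from h import *
px,P,T,f,c=cam("wrist");save(px,"w4.png");s=read_state();Rm=R.from_quat(s["ee_rot"]).as_matrix()
print(s["ee_pos"],Rm.round(3).tolist())
for n,z in(("long",.192),("mid",.157),("short",.137)):
    m=(abs(P[...,2]-z)<.006)&(px[...,0]>110)&(px[...,0]>px[...,2]*1.15)&(abs(P[...,0]-.53)<.06)&(abs(P[...,1]+.3)<.1)
    k,l,st,ce=cv2.connectedComponentsWithStats(m.astype(np.uint8))
    for i in range(1,k):
        if st[i,4]>60:
            p=P[l==i];print(n,st[i,4],ce[i].round(),p.mean(0).round(4),cv2.minAreaRect((p[:,:2]*1000).astype(np.float32)))
            if n=="long":
                d=np.r_[p.mean(0)]-s["ee_pos"];print("tool delta",(Rm.T@d).round(4))
E
python3 rails.py
```

```text
clock: 14.35
ee_pos: [0.471, 0.0286, 0.2627]
ee_rot: [0.648, 0.762, 0.0, 0.0]
wrist_force: [0.2, -0.5, 0.1]
width: 0.0855
gripper_force: 0.0
clock: 15.6
ee_pos: [0.5122, -0.226, 0.2623]
ee_rot: [0.648, 0.761, -0.0, -0.0]
wrist_force: [-0.6, -0.2, 0.7]
width: 0.0853
gripper_force: 0.0
[ 0.51228665 -0.22451227  0.26241349] [[-0.161, 0.987, -0.0], [0.987, 0.161, 0.001], [0.001, -0.0, -1.0]]
short 420 [320. 230.] [ 0.5181 -0.2482  0.1375] ((518.4444580078125, -248.86595153808594), (12.463781356811523, 24.067167282104492), 9.044478416442871)
```

View pics/w4.png

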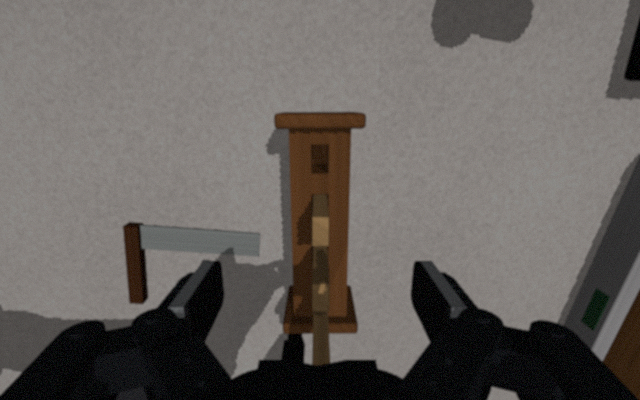

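View is as expected: rails in one column at px x≈320, with the short one at (320,230), and the empty slot at (320,155). I'll go over the long one and check before descending.

```bash
python3 -m creep '[[[-1,0,0,0,0,0],[-1,0,0,0,0,0],[-1,0,0,0,0,0],[-0.8,0.07,0,0,0,0],[-0.35,0,0,0,0,0],[0,0,0,0,0,0],[0,0,0,0,0,0],[0,0,0,0,0,0],[0,0,0,0,0,0],[0,0,0,0,0,0]]]'
sed -i 's/w4.png/w5.png/' rails.py; python3 rails.py
```

```text
clock: 16.9
ee_pos: [0.5346, -0.3474, 0.2627]
ee_rot: [0.647, 0.762, 0.0, 0.0]
wrist_force: [-0.4, -0.3, 0.0]
width: 0.0853
gripper_force: 0.0
[ 0.53456252 -0.34750028  0.26268411] [[-0.161, 0.987, 0.0], [0.987, 0.161, 0.0], [-0.0, 0.0, -1.0]]
long 688 [317. 230.] [ 0.5344 -0.3485  0.1926] ((533.9989624023438, -348.8298034667969), (13.864407539367676, 26.14906120300293), 10.003194808959961)
tool delta [-0.001  -0.0003  0.0701]
mid 661 [317. 144.] [ 0.5263 -0.2984  0.1576] ((526.2578735351562, -298.9366149902344), (12.874025344848633, 25.004846572875977), 9.286279678344727)
short 672 [317.  71.] [ 0.5181 -0.2492  0.1375] ((518.1572265625, -249.57427978515625), (12.950628280639648, 24.975515365600586), 9.753175735473633)
```

```bash
python3 -m creep '[[[-0.03,0,1,0,0,0],[0,0,1,0,0,0],[0,0,0.8,0,0,0],[0,0,0.4,0,0,0],[0,0,0.07,0,0,0],[0,0,0,0,0,0],[0,0,0,0,0,0],[0,0,0,0,0,0],[0,0,0,0,0,0],[0,0,0,0,0,0]]]'
python3 -m creep '[[[0,0,0,0,0,0],[0,0,0,0,0,0],[0,0,0,0,0,0],[0,0,0,0,0,0],[0,0,0,0,0,0],[0,0,0,0,0,0],[0,0,0,0,0,0],[0,0,0,0,0,0],[0,0,-0.2,0,0,0],[0,0,-0.3,0,0,0]]]' -1 60
```

```text
clock: 18.2
ee_pos: [0.5348, -0.3485, 0.1647]
ee_rot: [0.648, 0.762, 0.0, 0.0]
wrist_force: [0.1, 0.1, -0.3]
width: 0.0852
gripper_force: 0.0
clock: 19.45
ee_pos: [0.5344, -0.3484, 0.1797]
ee_rot: [0.648, 0.762, -0.0, -0.0]
wrist_force: [0.9, -0.6, 0.4]
width: 0.013
gripper_force: 58.3
```

```bash
python3 -m creep '[[[0,0,-0.6,0,0,0],[0,0,-0.9,0,0,0],[0,0,-1,0,0,0],[0,0,-1,0,0,0],[0,0,-1,0,0,0],[0,0,-0.8,0,0,0],[0.5,-0.1,-0.2,0,0,0],[0.9,-0.2,0,0,0,0],[1,-0.2,0,0,0,0],[1,0,0,0,0,0]]]'
python3 -m creep '[[[1,0,0,0,0,0],[1,0,0,0,0,0],[1,0,0,0,0,0],[1,0,0,0,0,0],[1,0,0,0,0,0],[1,0,0,0,0,0],[1,0,0,0,0,0],[1,0,0,0,0,0],[0.6,0,0,0,0,0],[0.3,0,0,0,0,0]]]'
python3 -m creep '[[[0,0,0,-0.3,0,0],[0,0,0,-0.5,0,0],[0,0,0,-0.5,0,0],[0,0,0,-0.5,0,0],[0,0,0,-0.5,0,0],[0,0,0,-0.4,0,0],[0,0,0,-0.2,0,0],[0,0,0,0,0,0],[0,0,0,0,0,0],[0,0,0,0,0,0]]]'
cat > ring.py <<'E'
import sys
from h import *
px,P,T,f,c=cam("wrist");save(px,sys.argv[1]);s=read_state();Rm=R.from_quat(s["ee_rot"]).as_matrix();e=np.array(s["ee_pos"])
print(e.round(4),Rm.round(3).tolist(),s["width"],s["joints"].round(2) if hasattr(s["joints"],"round") else s["joints"])
near=np.linalg.norm(P-[.66,.05,.17],axis=-1)<.09
m=near&np.isfinite(P).all(-1)&(px.min(-1)>90)&(P[...,2]>.1);p=P[m];print("ring px",len(p))
rng=np.random.default_rng(0);b=None
for _ in range(600):
    a=p[rng.choice(len(p),3,False)];n=np.cross(a[1]-a[0],a[2]-a[0]);l=np.linalg.norm(n)
    if l<1e-5: continue
    i=abs((p-a[0])@(n/l))<.002
    if b is None or i.sum()>b.sum(): b=i
q=p[b];mm=q.mean(0);n=np.linalg.svd(q-mm)[2][2];n*=np.sign(n[0])
yaw=np.arctan2(n[1],n[0]);print(len(q),"yaw",np.degrees(yaw).round(2),"pitch",np.degrees(np.arcsin(n[2])).round(2))
ey=np.cross([0,0,1],n);ey/=np.linalg.norm(ey);ez=np.cross(n,ey);a=np.c_[(q-mm)@ey,(q-mm)@ez].astype(np.float32)
(u,v),rad=cv2.minEnclosingCircle(a*1000);C=mm+u*ey/1000+v*ez/1000;print("ring centre",C.round(4),"rad",round(rad,1))
h=.436332;cy,sy=np.cos(yaw),np.sin(yaw)
F=np.array([[np.cos(h)*cy,-sy,-np.sin(h)*cy],[np.cos(h)*sy,cy,-np.sin(h)*sy],[np.sin(h),0,np.cos(h)]])
foc=C-.11*F[:,0];d=.1377
ten=e+Rm[:,2]*d;print("focus",foc.round(4),"tenon in focus",(F.T@(ten-foc)).round(4))
Rt=np.c_[F[:,1],F[:,0],-F[:,2]];Rt[:,0]=np.cross(Rt[:,1],Rt[:,2])
print("rotvec tool",R.from_matrix(Rm.T@Rt).as_rotvec().round(3),"shift after turn (tool units)",(Rt.T@(foc+d*F[:,2]-e)/.03).round(2))
E
python3 ring.py w6.png
```

```text
clock: 20.7
ee_pos: [0.5019, -0.2482, 0.3442]
ee_rot: [0.648, 0.762, -0.0, -0.001]
wrist_force: [0.6, -0.0, -0.4]
width: 0.0131
gripper_force: 58.4
clock: 21.95
ee_pos: [0.459, 0.0147, 0.3444]
ee_rot: [0.647, 0.763, -0.0, -0.0]
wrist_force: [-0.1, 0.1, -0.9]
width: 0.0135
gripper_force: 58.4
clock: 23.2
ee_pos: [0.4607, 0.0133, 0.3446]
ee_rot: [0.632, 0.744, 0.164, 0.14]
wrist_force: [-0.4, -0.2, -0.3]
width: 0.0133
gripper_force: 58.5
[0.4606 0.0133 0.3446] [[-0.161, 0.895, 0.416], [0.987, 0.146, 0.068], [0.0, 0.421, -0.907]] 0.013428187202410541 [ 0.42  0.07 -0.52  2.21  0.01  0.43  0.08]
ring px 1007
332 yaw -42.07 pitch -69.56
ring centre [0.6825 0.0626 0.2103] rad 44.0
focus [0.6085 0.1294 0.1638] tenon in focus [ 0.0274 -0.1399  0.0489]
rotvec tool [-0.001 -0.378  0.813] shift after turn (tool units) [ 6.17 -1.58  1.32]
```

View pics/w6.png

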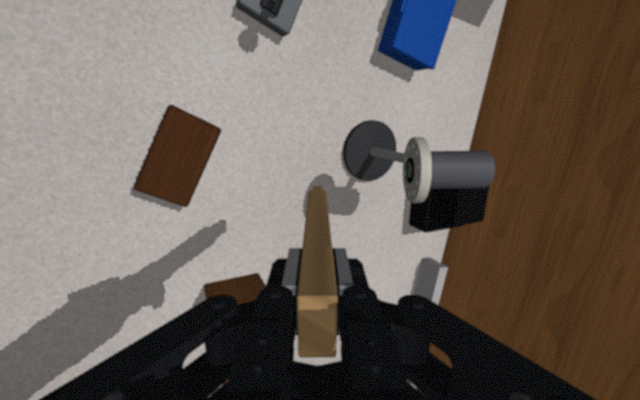

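Wrist view: rail in the fingers, tenon end at px (318,190). The ring lamp is edge-on at (416,170) with the tube to the right (490,168). I'll measure the head in its own frame from these points.

```bash
cat > head.py <<'E'
import sys
from h import *
px,P,T,f,c=cam("wrist");s=read_state();Rm=R.from_quat(s["ee_rot"]).as_matrix();e=np.array(s["ee_pos"])
m=np.isfinite(P).all(-1)&(np.linalg.norm(P-[.69,.06,.18],axis=-1)<.11)&(P[...,2]>.125)
k,l,st,ce=cv2.connectedComponentsWithStats(m.astype(np.uint8));i=1+st[1:,4].argmax();p=P[l==i];print("head px",st[i],"ee",e.round(4))
h=.436332
def frame(yaw):
    cy,sy=np.cos(yaw),np.sin(yaw);return np.array([[np.cos(h)*cy,-sy,-np.sin(h)*cy],[np.cos(h)*sy,cy,-np.sin(h)*sy],[np.sin(h),0,np.cos(h)]])
yaw=np.radians(10)
for _ in range(4):
    a=p@frame(yaw);x0=np.percentile(a[:,0],1);t=a[a[:,0]>x0+.022];xs=np.arange(x0+.022,a[:,0].max()-.006,.004)
    ys=[np.mean(np.percentile(t[abs(t[:,0]-x)<.003,1],[3,97])) for x in xs];k1=np.polyfit(xs,ys,1)[0];yaw+=np.arctan(k1)*np.cos(h)*.8
print("yaw",np.degrees(yaw).round(2),"resid slope",round(k1,3))
if len(sys.argv)>1: yaw=np.radians(float(sys.argv[1]))
F=frame(yaw);a=p@F;x0=np.percentile(a[:,0],1);r=a[a[:,0]<x0+.010];t=a[a[:,0]>x0+.022]
print("len",(np.percentile(a[:,0],99.5)-x0).round(4),"ring y",np.percentile(r[:,1],[1,99]).round(4),"ring z top",np.percentile(r[:,2],98).round(4),"tube y",np.percentile(t[:,1],[1,99]).round(4),"tube top",np.percentile(t[:,2],97).round(4))
C=F@[x0,np.percentile(r[:,1],[1,99]).mean(),.5*(np.percentile(r[:,2],98)-.038+np.percentile(t[:,2],97)-.022)]
print("lens",C.round(4))
foc=C-.11*F[:,0];d=.1377;ten=e+Rm[:,2]*d
print("focus",foc.round(4),"tenon in focus",(F.T@(ten-foc)).round(4))
Rt=np.c_[-F[:,1],F[:,0],-F[:,2]];Rt[:,0]=np.cross(Rt[:,1],Rt[:,2])
print("rotvec tool/.15",(R.from_matrix(Rm.T@Rt).as_rotvec()/.15).round(2),"shift after turn /.03",(Rt.T@(foc+d*F[:,2]-e)/.03).round(2))
# held rail: points on it, axis in tool frame
g=(P-e)@Rm;w=np.isfinite(P).all(-1)&(abs(g[...,1])<.02)&(abs(g[...,0])<.03)&(g[...,2]>.03)&(g[...,2]<.16)&(px[...,0]>px[...,2]*1.2)
q=g[w]
for z in(.04,.07,.1,.115,.13,.145): 
    b=q[abs(q[:,2]-z)<.006]; 
    if len(b)>4: print("rail z",z,len(b),"x max",b[:,0].max().round(4),"y",np.percentile(b[:,1],[3,97]).round(4))
print("rail zmax",q[:,2].max().round(4) if len(q) else None)
E
python3 head.py
```

```text
head px [ 402  138   92   65 3912] ee [0.4606 0.0133 0.3445]
yaw 9.62 resid slope -0.0
len 0.0875 ring y [-0.0935 -0.0235] ring z top -0.0884 tube y [-0.079  -0.0378] tube top -0.104
lens [0.656  0.0518 0.1664]
focus [0.5577 0.0351 0.1199] tenon in focus [ 0.0047 -0.0056  0.1079]
rotvec tool/.15 [-0.01  0.02 -0.03] shift after turn /.03 [ 0.18 -0.16  3.6 ]
rail z 0.04 186 x max 0.0135 y [-0.0065  0.0061]
rail z 0.07 125 x max 0.0135 y [-0.0065  0.0061]
rail z 0.1 84 x max 0.0133 y [-0.0066  0.0061]
rail z 0.115 67 x max 0.0133 y [-0.0063  0.006 ]
rail z 0.145 29 x max 0.0092 y [-0.0043  0.0034]
rail zmax 0.1526
```

Everything agrees: lens height 0.166, tube 88 mm long, and the rail straight in the fingers. Moving in along the rail's axis.

```bash
python3 -m creep '[[[0.18,-0.16,0.3,0,0,-0.03],[0,0,0.6,0,0,0],[0,0,0.7,0,0,0],[0,0,0.7,0,0,0],[0,0,0.6,0,0,0],[0,0,0.4,0,0,0],[0,0,0.2,0,0,0],[0,0,0.1,0,0,0],[0,0,0,0,0,0],[0,0,0,0,0,0]]]'
python3 head.py
python3 - <<'E'
from h import *
s=read_state();print(s["joints"],s["dq"],s["gripper_force"])
px,P,T,f,c=cam("scene");save(cv2.resize(px[150:320,250:450],None,fx=3.5,fy=3.5,interpolation=2),"sc_end.png")
E
```

```text
clock: 24.55
ee_pos: [0.497, 0.0239, 0.2485]
ee_rot: [0.631, 0.746, 0.161, 0.14]
wrist_force: [1.0, 0.5, -1.5]
width: 0.0135
gripper_force: 58.9
head px [ 436  154  136   89 7887] ee [0.497  0.0239 0.2486]
yaw 8.02 resid slope -0.006
len 0.0875 ring y [-0.0753 -0.0048] ring z top -0.0892 tube y [-0.0592 -0.0178] tube top -0.1045
lens [0.6561 0.052  0.1663]
focus [0.5573 0.0381 0.1198] tenon in focus [-0.0024 -0.0048  0.0051]
rotvec tool/.15 [-0.04 -0.04  0.17] shift after turn /.03 [0.19 0.05 0.17]
rail z 0.04 187 x max 0.0136 y [-0.0064  0.006 ]
rail z 0.07 119 x max 0.0133 y [-0.0064  0.0061]
rail z 0.1 83 x max 0.0132 y [-0.0065  0.0057]
rail z 0.115 67 x max 0.0132 y [-0.0062  0.0059]
rail z 0.145 30 x max 0.0092 y [-0.0036  0.0033]
rail zmax 0.1524
[ 0.39457552  0.32795042 -0.61278833  2.28638696  0.91135631  0.23508653
 -0.84178269] [ 0.00141904 -0.00458109 -0.00029023  0.00018887  0.00318524 -0.00021385
 -0.00100577] 58.94662857055664
```

View pics/sc_end.png

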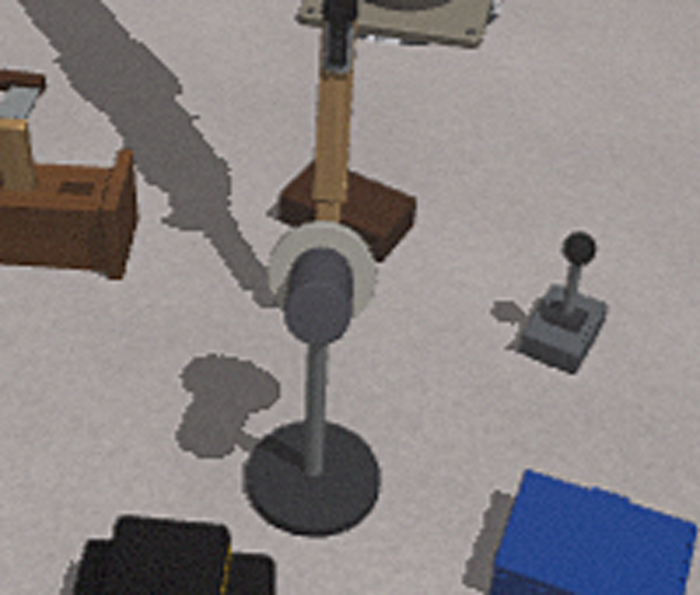

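The scene view shows the rail hanging in front of the ring lamp, with its end at (327,215) and its broad face to the lens, clear of the camera; the lever is upright at (575,265). Errors are within about 5 mm and 2°. Joint 6 is near its limit, so I'll stay put, settle and hand in.

```bash
python3 -m creep '[[[0,0,0,0,0,0],[0,0,0,0,0,0],[0,0,0,0,0,0],[0,0,0,0,0,0],[0,0,0,0,0,0],[0,0,0,0,0,0],[0,0,0,0,0,0],[0,0,0,0,0,0],[0,0,0,0,0,0],[0,0,0,0,0,0]]]'
python3 - <<'E'
from h import *
s=read_state();print(s["joints"][5],np.abs(s["dq"]).max(),s["ee_pos"]);print(order.sign_off())
E
```

```text
clock: 25.9
ee_pos: [0.4968, 0.0239, 0.2484]
ee_rot: [0.631, 0.746, 0.161, 0.14]
wrist_force: [0.1, 0.2, -1.2]
width: 0.0135
gripper_force: 58.9
0.23510232711169682 0.0015973062288750207 [0.4968435  0.02386721 0.24839118]
the job is handed in; nothing more can be done
None
```

I set the lever straight up and handed the job in at about 26 s, holding the longest rail still at the focus, tenon within about 6 mm and 2° by my last measurement; the hand-in returned no verdict.

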